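Stroke the open hand pump, then hold its cover over the tapped holes

TASK

The small hand-lever pump has new seals and is about to be closed. First check its piston: pull the sprung lever towards you all the way to its stop, then ease it slowly back home under control, without letting it spring back. Then pick up the cover plate by its square block and finish while still holding it level over the pump, the right way round with its four holes straight above the four tapped holes and about 1 cm of air between plate and pump face, so that I can slip the gasket in and start the screws; do not put it down or let go, and leave the bottle, timer and spanner where they are.

Things in the scene. Friction and masses are not known exactly. Their poses are not given: they have to be found in the camera images.
- pump: hand-lever pump fixed to the table: dark foot 140 x 116 mm, grey body, bare metal top flange (104 x 90 mm, tapering to one end) with an open 38 mm bore and four tapped 8 mm holes. Origin on the table under the bore's middle; x points away from the robot to the flange's narrow end, y left (away from the lever), z up. Hose stubs: +y side out to 54 mm (30 mm high), +x side out to 71 mm (52 mm high)
- pump_face (a point): middle of the bore at the height of the pump's flat top face (82 mm above the table)
- pump_hole0 (a point): tapped hole at the wide end, left: (-38, +32) mm in the pump's x, y, on the top face
- pump_hole1 (a point): tapped hole at the wide end, right (lever side): (-38, -32) mm
- pump_hole2 (a point): tapped hole at the narrow end, left: (+40, +19) mm
- pump_hole3 (a point): tapped hole at the narrow end, right: (+40, -19) mm
- lever (a joint): lever on the pump's right (-y) side, rad: 0 = home, leaning 0.50 rad from upright towards pump +x; grows as the grip is pulled towards pump -x (the robot); 1.0 = at its stop; over 0.90 is full stroke. Its spring drives it home with 0.3 N m at 0, rising to 1.3 N m at 1.0 (2 to 10 N at the grip), drag 0.28 N m s/rad; let go at the stop it snaps back at about 4 rad/s
- lever_grip (a point): middle of the black cross grip: a level bar 18 mm in diameter, 64 mm long, along pump y, free outside and below; the steel arm joins its inner end, 38 mm from here. It runs on a 125 mm circle about lever_pivot in the pump's x-z plane: at lever value q it is 125*sin(0.50-q) mm in x and 125*cos(0.50-q) mm in z from the pivot (156 mm above the table at home)
- lever_pivot (a point): point on the lever's turning axis (parallel to pump y) beside the grip's middle: (0, -106, 46) mm in the pump's frame; it does not move with the lever
- cover: loose bare metal cover plate 104 x 90 x 8 mm, outline as the pump's flange, 0.22 to 0.45 kg, four 13 mm holes, lying on its underside. To grip: the square block in its middle, 30 x 30 mm, sides along the plate's x and y, reaching 44 mm above the underside, topped by an 18 mm hex plug to 52 mm. Origin: centre of the underside below the block; x points to the narrow end, z up
- cover_hole0 (a point): centre, at the underside, of the plate hole that belongs over pump_hole0: (-38, +32) mm in the cover's x, y
- cover_hole1 (a point): plate hole that belongs over pump_hole1: (-38, -32) mm
- cover_hole2 (a point): plate hole that belongs over pump_hole2: (+40, +19) mm
- cover_hole3 (a point): plate hole that belongs over pump_hole3: (+40, -19) mm
- bottle_100_a: bystander: small blue-capped glass bottle, 56 mm wide, 91 mm high, origin under its centre; leave alone
- bench_timer: bystander: white bench timer 65 x 61 x 24 mm, origin under its centre; leave alone
- spanner_13: bystander: spanner 162 mm long lying flat on the right, origin under its centre; leave alone

How it is judged:
By the outcome, as a careful person would: the job done as asked, in the order asked, and still so for the second after the job is handed in, while the arm keeps its last pose, push and grip.
It also fails if it takes over 58 s, if anything falls off the work surface, if the arm or the gripper's body presses on something with over 40 N, if the wrist force passes 120 N, or if a joint passes its speed limit or range.

ROBOT

A 7-joint arm with a two-finger parallel gripper is mounted at the origin on a cart in front of the work surface, level with it; the furniture and walls round the work are solid. World frame = base frame: x ahead of the robot, y to its left, z up, the work surface at z = 0. Lengths are in m, angles in rad, forces in N, time in s.
With the tool pointing down it reaches from about 0.4 to 0.85 m from the base axis. Payload 4.5 kg.
Tool frame: the origin (TCP) lies midway between the tips of the shut fingers; the grasp point (between the pads) lies 19 mm behind it; z points along the fingers, y is the line along which they close (so a half turn about z gives the same grasp; the last joint's range is limited). The gripper opens to 88 mm and grips with 3 to 60 N. Pads are 18 mm wide; open, the fingers measure 123 mm over their backs; the gripper's body (75 mm by 187 mm) begins 45 mm behind the grasp point.
Start: joints at [-1.099, 0.689, -0.195, 1.565, 0.157, 0.902, -0.215], TCP at [0.265, 0.566, 0.239] pointing down, gripper open.
Joint ranges: [-3.01, 3.01], [-0.46, 2.08], [-1.47, 1.51], [0.13, 2.56], [-1, 4.14], [0.04, 2.09], [-2.66, 2.66]. Speed limits (rad/s): [2.57, 2.57, 3.14, 3.14, 3.14, 3.14, 3.14].

INTERFACE

Orientations are given as a unit quaternion [x, y, z, w].
In Python, from plant import * gives the robot as it stands.
- The arm moves only by the tool send_rows, never from a script. Its argument "targets" is a list of rows, each a list of 2 entries, a list of its own where there are three numbers: the shift along the tool's x, y, z in units of 0.3 m (1.0 is 0.3 m), then the turn, a rotation vector about the tool's x, y, z in units of pi rad (1.0 is pi rad). A call has 1 to 12 rows; each row is the pose to reach, as a shift and turn from the pose commanded when the call began, along the tool's axes at that moment, turning the shorter way round; what a row does not reach only later rows make up. A row lasts 1/8 s, in which the tool goes at most 62.5 mm and 10.7 degrees, less where a joint would pass 70% of its speed; a pose out of reach is approached as far as the arm can. A call with a number of a shift or a turn outside -1 to 1 is refused whole. A call with a gripper value outside its range is refused whole. "fingers" is the opening, from 0 (shut) to 1 (fully open), set as the call begins (left out, the last holds). The fingers move at their own pace and stop on an object; "newtons" is the grip in N (left out, the last holds). Time passes only in rows, so rows that repeat a pose let the fingers close. It gives the time, the measured TCP pose, the force, the opening and the grip force at its end, in the units of the state.
- get_state(): the state, without advancing time (a new reading comes with each control period).
- snapshot(name): name is "side" or "top"; returns a dict with "img" (400x640x3 uint8, blue, green, red), "fx", "fy", "cx", "cy" (pixels), "k1" (the pictures are not rectified: a ray, as slopes to the right and down, at radius r is drawn at 1 + k1 r^2 times it, then the intrinsics apply), "cam_to_world" (4x4, takes a point from camera to world coordinates). Camera axes: x right, y down, z forward; pixel columns grow to the right and rows downward; lengths in m; the calibration is good to about 2 mm. A picture is of the moment at which its call begins. There is no depth.
- finish_job(): hands the job in; it is judged then, once.
The state is a dict: "clock": time; "q": joint angles; "qd": joint speeds; "joint_torque": joint torques, N m; "tool_pos": TCP position; "eef_rot": TCP orientation; "contact_force": force on the tool from outside, world axes, zero at the start; "moment": the same for the moment, N m; "opening": opening from 0.0 (shut) to 1.0 (fully open); "finger_force": force on a finger pad.
Only numpy, scipy, OpenCV 4.12 (cv2) and the standard library are available. Lean on these libraries where they do the work, as an engineer would, in place of code of your own. Each camera call takes 0.05 s, during which the arm holds its last target. There are 200 camera calls.

## Working session

There is one attempt and no reset: what is moved stays moved. The work goes in short steps, Python scripts to look and compute and a tool call to move; the robot and the scene stay as the last step left them, time stands still between calls to the robot, and variables do not carry over. Pictures are saved under pics/ and viewed, at most 10 in all, crops included, and the job is handed in when it is done.

Besides the shell and the picture viewer there is one more tool, called after "Emit:" in YAML: its name, and indented under it one key for each argument. send_rows: Moves the arm, as the interface text tells. Its arguments: {"type":"object","properties":{"targets":{"type":"array"},"fingers":{"type":"number"},"newtons":{"type":"number"}},"required":["targets"]}

```bash
mkdir -p pics; ls
python3 - <<'E'
from plant import *
import cv2,pickle
for n in("side","top"):
    s=snapshot(n); pickle.dump(s,open(n+".pkl","wb")); cv2.imwrite(f"pics/{n}0.png",s["img"])
    print(n,s["fx"],s["fy"],s["cx"],s["cy"],s["k1"],s["cam_to_world"])
print(get_state())
E
```

```text
pics
side 384.20309304097884 384.20309304097884 324.05371020773305 202.8834895135611 -0.06768021002547779 [[ 0.1136081  -0.81465529  0.56870903 -0.1604503 ]
 [-0.99350717 -0.09664309  0.0600301  -0.12814569]
 [ 0.00605796 -0.57183641 -0.82034531  1.10134045]
 [ 0.          0.          0.          1.        ]]
top 465.032362645327 465.032362645327 319.6681410074865 200.39004727759954 0.009862258556719036 [[-0.00802147 -0.98430625  0.1762863   0.29124954]
 [-0.99987039  0.00543411 -0.01515488 -0.03478444]
 [ 0.01395909 -0.17638501 -0.98422227  1.35251115]
 [ 0.          0.          0.          1.        ]]
{'clock': 0.1, 'q': array([-1.09920511,  0.6899222 , -0.1945031 ,  1.5662461 ,  0.15731202,
        0.90250096, -0.21510011]), 'qd': array([-0.00075251, -0.00233212, -0.0015683 , -0.00293757,  0.0016434 ,
        0.00139627, -0.00183094]), 'joint_torque': array([-2.15264234e-03, -5.28503573e+01, -1.27137680e+00, -1.53835845e+01,
       -5.26313321e-02,  2.02617819e-03,  3.87823832e-05]), 'tool_pos': array([0.26476987, 0.56551168, 0.2379744 ]), 'eef_rot': array([ 2.17116839e-01,  9.76145260e-01, -8.35096987e-04, -1.13398989e-04]), 'contact_force': array([-0.37571275,  0.00339271, -0.53742795]), 'moment': array([-0.00576602, -0.02398918, -0.01562606]), 'finger_force': 0.0, 'opening': 0.9987050147992836}
```

View pics/side0.png

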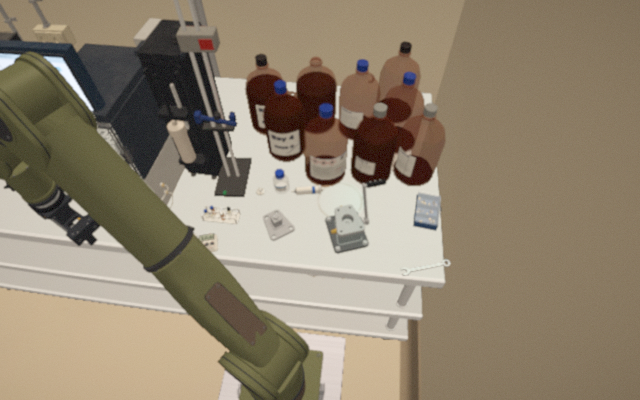

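View pics/top0.png

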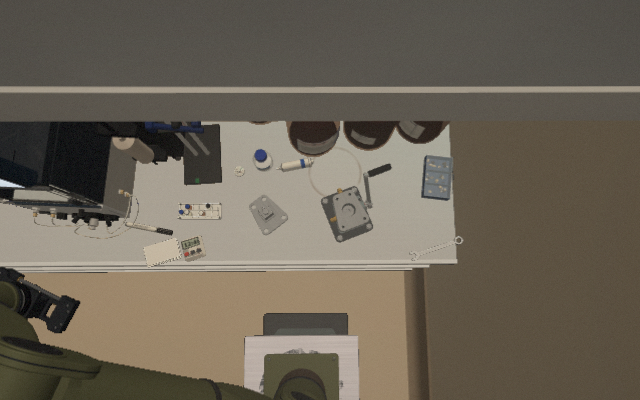

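The side view shows the cover near (278,222) and the pump near (347,228). The top view has the cover at (267,213), the pump at (349,211) and the lever grip at (379,170). I'll enlarge both.

```bash
cat > h.py <<'E'
import numpy as np,cv2,pickle
from scipy.spatial.transform import Rotation as R
def K(s): return np.array([[s["fx"],0,s["cx"]],[0,s["fy"],s["cy"]],[0,0,1]])
def proj(s,P):
    T=np.linalg.inv(s["cam_to_world"])
    return cv2.projectPoints(np.atleast_2d(P).astype(float),cv2.Rodrigues(T[:3,:3])[0],T[:3,3],K(s),np.array([s["k1"],0,0,0.]))[0][:,0]
def ray(s,uv):
    n=cv2.undistortPoints(np.array(uv,float).reshape(-1,1,2),K(s),np.array([s["k1"],0,0,0.]))[:,0]
    d=np.c_[n,np.ones(len(n))]@s["cam_to_world"][:3,:3].T
    return s["cam_to_world"][:3,3],d
def atz(s,uv,z):
    o,d=ray(s,uv); return o+d*((z-o[2])/d[:,2])[:,None]
def crop(s,x,y,w,h,k,name):
    im=cv2.resize(s["img"][y:y+h,x:x+w],None,fx=k,fy=k,interpolation=cv2.INTER_CUBIC)
    for i in range(0,w,10): cv2.putText(im,str(x+i),(i*k,8),0,.3,(0,0,255)); cv2.line(im,(i*k,10),(i*k,16),(0,0,255))
    for i in range(10,h,10): cv2.putText(im,str(y+i),(0,i*k),0,.3,(0,0,255)); cv2.line(im,(20,i*k),(26,i*k),(0,0,255))
    cv2.imwrite("pics/"+name,im)
E
python3 - <<'E'
from h import *
s=pickle.load(open("top.pkl","rb"));crop(s,245,155,155,95,5,"tc.png")
s=pickle.load(open("side.pkl","rb"));crop(s,255,170,130,85,6,"sc.png")
E
```

```text
(no output)
```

View pics/tc.png

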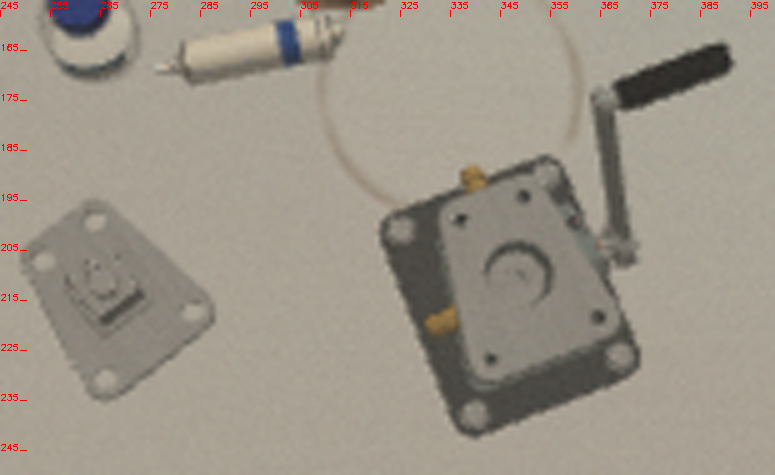

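View pics/sc.png

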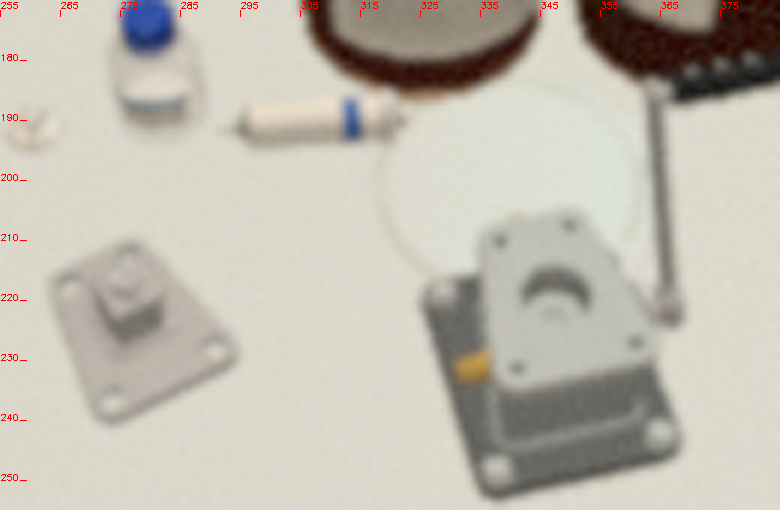

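The crops show both parts' four holes clearly. The cover's narrow end points up-left and the pump's narrow end up. I'll fit their poses from both views.

```bash
cat >> h.py <<'E'
from scipy.optimize import least_squares
H=np.array([[-38,32],[-38,-32],[40,19],[40,-19]])/1000
def tf(p,L,z): c,s_=np.cos(p[2]),np.sin(p[2]); L=np.atleast_2d(L); return np.c_[p[0]+c*L[:,0]-s_*L[:,1],p[1]+s_*L[:,0]+c*L[:,1],np.full(len(L),z)]
def fit(obs,z,p0):
    f=lambda p:np.concatenate([(proj(s,tf(p,H,z))-uv).ravel() for s,uv in obs])
    r=least_squares(f,p0); return r.x,r.fun.reshape(-1,4,2)
E
python3 - <<'E'
from h import *
t=pickle.load(open("top.pkl","rb"));s=pickle.load(open("side.pkl","rb"))
T=lambda a:(np.array(a)+.5)/5-.5+[245,155]
S=lambda a:(np.array(a)+.5)/6-.5+[255,170]
pt=T([[490,359],[598,317],[461,219],[524,196]]);ps=S([[516,368],[636,342],[500,240],[570,224]])
ct=T([[106,380],[196,312],[43,261],[95,222]]);cs=S([[112,403],[216,350],[70,290],[128,257]])
for n,a,b,z in(("pump",pt,ps,.082),("cover",ct,cs,.007)):
    for o in([(t,a)],[(s,b)],[(t,a),(s,b)]):
        p,r=fit(o,z,[.55,0,.4]); print(n,p.round(4),np.degrees(p[2]).round(2),r.round(1).tolist())
# grip
p,_=fit([(t,pt),(s,ps)],.082,[.55,0,.4])
g=tf(p,[[.125*np.sin(.5),-.106]],.046+.125*np.cos(.5)); print("grip",g,proj(t,g),proj(s,g))
E
```

```text
pump [ 0.493  -0.1336  0.357 ] 20.46 [[[0.0, -0.1], [-0.0, 0.1], [-0.1, 0.1], [0.0, -0.0]]]
pump [ 0.495  -0.1328  0.3604] 20.65 [[[0.1, -0.1], [-0.1, -0.1], [0.1, -0.0], [-0.1, 0.3]]]
pump [ 0.4937 -0.1333  0.3584] 20.53 [[[-0.1, -0.4], [-0.1, -0.2], [-0.2, -0.1], [-0.1, -0.3]], [[0.2, 0.2], [0.0, 0.3], [0.3, 0.3], [0.0, 0.6]]]
cover [0.494  0.0992 0.661 ] 37.87 [[[0.1, -0.1], [-0.4, -0.0], [0.1, 0.1], [0.1, 0.0]]]
cover [0.4946 0.0999 0.6689] 38.32 [[[0.1, -0.2], [-0.1, -0.1], [-0.1, -0.2], [0.1, 0.4]]]
cover [0.4942 0.0995 0.6642] 38.05 [[[0.1, -0.2], [-0.5, -0.1], [0.0, 0.1], [-0.0, -0.0]], [[0.2, -0.0], [-0.0, 0.1], [-0.0, -0.1], [0.3, 0.5]]]
grip [[ 0.58700307 -0.21150823  0.15569782]] [[379.14050504 169.83834554]] [[376.03133181 183.59913064]]
```

Run:
```python
from h import *
t=pickle.load(open("top.pkl","rb"));s=pickle.load(open("side.pkl","rb"))
print("side base fronts",atz(s,[[372,182],[326,184],[412,184]],0).round(3)[:,:2].tolist())
print("side base L/R",atz(s,[[352,172],[393,172]],.0).round(3)[:,:2].tolist())
print("top fronts",atz(t,[[315,155],[370,151],[420,144]],0).round(3)[:,:2].tolist())
print("shoulder",[atz(s,[[378,118],[381,106]],z).round(3)[:,:2].tolist() for z in(.15,.2,.25,.3)])
p=[.4937,-.1333,.3584]
for q in np.linspace(0,1,6): print(q,tf(p,[[.125*np.sin(.5-q),-.106]],.046+.125*np.cos(.5-q)).round(4))
```

```text
side base fronts [[0.716, -0.21], [0.687, -0.045], [0.724, -0.356]]
side base L/R [[0.754, -0.135], [0.772, -0.286]]
top fronts [[0.672, -0.043], [0.684, -0.209], [0.705, -0.361]]
shoulder [[[0.891, -0.209], [0.957, -0.218]], [[0.836, -0.205], [0.898, -0.213]], [[0.781, -0.2], [0.84, -0.208]], [[0.725, -0.196], [0.781, -0.204]]]
0.0 [[ 0.587  -0.2115  0.1557]]
0.2 [[ 0.5655 -0.2196  0.1654]]
0.4 [[ 0.5426 -0.2282  0.1704]]
0.6000000000000001 [[ 0.5192 -0.2369  0.1704]]
0.8 [[ 0.4963 -0.2455  0.1654]]
1.0 [[ 0.4748 -0.2536  0.1557]]
```

```bash
cat > pl.py <<'E'
# cmd pose tracking: rel(target)->units ; app(shift,turn) updates the commanded pose
from h import *; import json
from plant import *
PUMP=[.4937,-.1333,.3584]; COV=[.4942,.0995,.6642]
def load(): d=json.load(open("cmd.json")); return np.array(d[0]),R.from_quat(d[1])
def save(p,r): json.dump([list(p),list(r.as_quat())],open("cmd.json","w"))
def app(sh,tu):
    p,r=load(); save(p+r.apply(np.array(sh)*.3),r*R.from_rotvec(np.array(tu)*np.pi))
def rel(P,Q,base=None):
    p,r=base or load(); return (r.inv().apply(P-p)/.3).round(3).tolist(),((r.inv()*Q).as_rotvec()/np.pi).round(4).tolist()
def ori(yaw,tilt): # tool y along yaw, tool z down tilted forward along yaw
    return R.from_euler("z",yaw)*R.from_matrix(np.array([[0,np.cos(tilt),np.sin(tilt)],[1,0,0],[0,np.sin(tilt),-np.cos(tilt)]]))*R.identity()
def chk():
    s=get_state();p,r=load(); e=s["tool_pos"]-p; print("t",round(s["clock"],2),"err mm",(e*1e3).round(1),"rot deg",np.degrees((r.inv()*R.from_quat(s["eef_rot"])).as_rotvec()).round(2),"F",s["contact_force"].round(1),"q",s["q"].round(2),"open",round(s["opening"],3),"ff",round(float(s["finger_force"]),1))
def lev(q,off=-.006,dz=0): # TCP pose with grasp point at bar centre at lever q
    yaw=PUMP[2]; Q=ori(yaw,.35)
    g=tf(PUMP,[[.125*np.sin(.5-q),-.106+off]],.046+.125*np.cos(.5-q))[0]
    return g+Q.apply([0,0,.019-dz]),Q
E
python3 - <<'E'
from pl import *
s=get_state(); save(s["tool_pos"],R.from_quat(s["eef_rot"]))
Q=lev(0)[1]; print(Q.as_matrix().round(2))
print(rel(np.array([.40,.29,.32]),Q)); print(lev(0)[0],lev(0,dz=.08)[0])
t=pickle.load(open("top.pkl","rb"));d=pickle.load(open("side.pkl","rb"))
print(atz(t,[262,157],.09),atz(d,[279,190],0),atz(d,[280,173],.09))
E
```

```text
[[-0.35  0.88  0.32]
 [ 0.94  0.33  0.12]
 [-0.    0.34 -0.94]]
([-0.798, -0.641, -0.272], [-0.1062, -0.0429, 0.2441])
[ 0.59520835 -0.21487672  0.13784974] [ 0.56951956 -0.22449915  0.21299956]
[[0.64167987 0.10624916 0.09      ]] [[0.63990186 0.11893739 0.        ]] [[0.64589771 0.1084055  0.09      ]]
```

Emit:
send_rows:
  targets:
    - [[-0.8,-0.64,-0.27],[-0.106,-0.043,0.244]]
    - [[-0.8,-0.64,-0.27],[-0.106,-0.043,0.244]]
    - [[-0.8,-0.64,-0.27],[-0.106,-0.043,0.244]]
    - [[-0.8,-0.64,-0.27],[-0.106,-0.043,0.244]]
    - [[-0.8,-0.64,-0.27],[-0.106,-0.043,0.244]]
    - [[-0.8,-0.64,-0.27],[-0.106,-0.043,0.244]]
    - [[-0.8,-0.64,-0.27],[-0.106,-0.043,0.244]]
  fingers: 0.35
  newtons: 60

```text
clock: 0.98
tool_pos: [0.4009, 0.291, 0.3198]
eef_rot: [0.561, 0.809, 0.144, 0.099]
contact_force: [0.4, -0.0, -1.1]
opening: 0.348
finger_force: 0.0
```

Run:
```python
from pl import *
app([-.8,-.64,-.27],[-.106,-.043,.244]); chk()
print(rel(np.array([.44,.0,.32]),lev(0)[1]))
```

```text
t 0.97 err mm [0.1 1.  0.5] rot deg [-0.08  0.12  0.01] F [ 0.4 -0.  -1.1] q [-0.97  0.29  0.19  2.15  0.23  0.4  -0.63] open 0.348 ff 0.0
([-0.951, -0.203, -0.076], [-0.0002, 0.0002, 0.0001])
```

Emit:
send_rows:
  targets:
    - [[-0.95,-0.2,-0.08],[0,0,0]]
    - [[-0.95,-0.2,-0.08],[0,0,0]]
    - [[-0.95,-0.2,-0.08],[0,0,0]]
    - [[-0.95,-0.2,-0.08],[0,0,0]]
    - [[-0.95,-0.2,-0.08],[0,0,0]]
    - [[-0.95,-0.2,-0.08],[0,0,0]]

```text
clock: 1.72
tool_pos: [0.4415, -0.0024, 0.321]
eef_rot: [0.564, 0.807, 0.143, 0.099]
contact_force: [-0.2, 0.4, 0.6]
opening: 0.348
finger_force: 0.0
```

Run:
```python
from pl import *
app([-.95,-.2,-.08],[0,0,0]); chk()
print(rel(*lev(0,dz=.07)))
```

```text
t 1.73 err mm [ 1.2 -2.9 -0.5] rot deg [-0.06 -0.01  0.39] F [-0.2  0.4  0.6] q [ 0.16  0.22 -0.21  2.25 -0.17  0.35  0.46] open 0.348 ff 0.0
([-0.853, 0.008, 0.422], [-0.0002, 0.0002, 0.0001])
```

Emit:
send_rows:
  targets:
    - [[-0.853,0.008,0.422],[0,0,0]]
    - [[-0.853,0.008,0.422],[0,0,0]]
    - [[-0.853,0.008,0.422],[0,0,0]]
    - [[-0.853,0.008,0.422],[0,0,0]]
    - [[-0.853,0.008,0.422],[0,0,0]]
    - [[-0.853,0.008,0.422],[0,0,0]]
    - [[-0.853,0.008,0.422],[0,0,0]]

```text
clock: 2.6
tool_pos: [0.5734, -0.22, 0.2029]
eef_rot: [0.56, 0.81, 0.144, 0.098]
contact_force: [0.4, -0.2, -0.2]
opening: 0.352
finger_force: 0.0
```

Run:
```python
from pl import *
app([-.853,.008,.422],[0,0,0]); chk()
print(rel(*lev(0)))
a=snapshot("side");b=snapshot("top")
x=cv2.resize(a["img"][110:250,280:440],None,fx=2.5,fy=2.5,interpolation=2);y=cv2.resize(b["img"][110:250,280:440],None,fx=2.5,fy=2.5,interpolation=2)
cv2.imwrite("pics/l1.png",np.hstack([x,y]))
```

```text
t 2.6 err mm [ 0.6  3.2 -0.7] rot deg [-0.08  0.26 -0.09] F [ 0.4 -0.2 -0.2] q [ 0.6   0.66 -0.3   1.89 -0.17  0.36  0.9 ] open 0.352 ff 0.0
([0.0, -0.0, 0.233], [-0.0002, 0.0002, 0.0001])
```

View pics/l1.png

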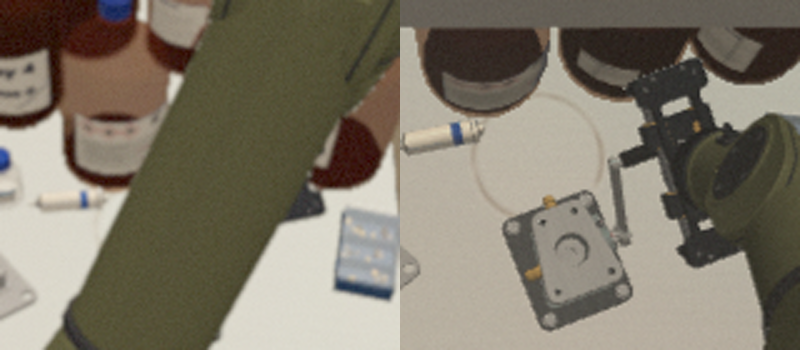

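The top view shows the hand over the grip, clear of the bottles and with its long side along the stroke. Next I go down over the bar.

Emit:
send_rows:
  targets:
    - [[0,0,0.08],[0,0,0]]
    - [[0,0,0.16],[0,0,0]]
    - [[0,0,0.233],[0,0,0]]
    - [[0,0,0.233],[0,0,0]]
    - [[0,0,0.233],[0,0,0]]

```text
clock: 3.32
tool_pos: [0.5957, -0.2137, 0.1387]
eef_rot: [0.561, 0.809, 0.144, 0.1]
contact_force: [0.5, -0.0, -0.0]
opening: 0.346
finger_force: 0.0
```

Emit:
send_rows:
  targets:
    - [[0,0,0],[0,0,0]]
    - [[0,0,0],[0,0,0]]
    - [[0,0,0],[0,0,0]]
  fingers: 0.26

```text
clock: 3.7
tool_pos: [0.5955, -0.2143, 0.1379]
eef_rot: [0.561, 0.809, 0.144, 0.099]
contact_force: [0.4, -0.4, -0.1]
opening: 0.258
finger_force: 0.0
```

Run:
```python
from pl import *
app([0,0,.233],[0,0,0]); chk()
for q in np.linspace(0,1.06,21)[1:]: print(round(q,3),rel(*lev(q))[0])
```

```text
t 3.7 err mm [0.2 0.5 0.1] rot deg [-0.09  0.04  0.04] F [ 0.4 -0.4 -0.1] q [ 0.56  0.78 -0.28  1.89 -0.16  0.24  0.89] open 0.258 ff 0.0
0.053 [0.0, -0.015, -0.016]
0.106 [0.0, -0.031, -0.032]
0.159 [0.0, -0.048, -0.046]
0.212 [0.0, -0.065, -0.06]
0.265 [0.0, -0.083, -0.072]
0.318 [0.0, -0.102, -0.084]
0.371 [0.0, -0.121, -0.095]
0.424 [0.0, -0.141, -0.104]
0.477 [0.0, -0.161, -0.113]
0.53 [0.0, -0.182, -0.12]
0.583 [0.0, -0.203, -0.127]
0.636 [0.0, -0.225, -0.132]
0.689 [0.0, -0.247, -0.136]
0.742 [0.0, -0.268, -0.139]
0.795 [0.0, -0.29, -0.141]
0.848 [0.0, -0.312, -0.142]
0.901 [0.0, -0.335, -0.141]
0.954 [0.0, -0.357, -0.139]
1.007 [0.0, -0.378, -0.136]
1.06 [0.0, -0.4, -0.132]
```

Emit:
send_rows:
  targets:
    - [[0,-0.015,-0.016],[0,0,0]]
    - [[0,-0.031,-0.032],[0,0,0]]
    - [[0,-0.048,-0.046],[0,0,0]]
    - [[0,-0.065,-0.06],[0,0,0]]
    - [[0,-0.083,-0.072],[0,0,0]]
    - [[0,-0.102,-0.084],[0,0,0]]
    - [[0,-0.121,-0.095],[0,0,0]]
    - [[0,-0.141,-0.104],[0,0,0]]
    - [[0,-0.161,-0.113],[0,0,0]]
    - [[0,-0.182,-0.12],[0,0,0]]
    - [[0,-0.203,-0.127],[0,0,0]]
    - [[0,-0.225,-0.132],[0,0,0]]

```text
clock: 5.2
tool_pos: [0.5295, -0.2405, 0.1561]
eef_rot: [0.559, 0.809, 0.146, 0.105]
contact_force: [7.8, 4.9, 13.4]
opening: 0.262
finger_force: 6.1
```

Run:
```python
from pl import *
app([0,-.225,-.132],[0,0,0]); chk()
for q in np.linspace(.636,1.06,9)[1:]: print(round(q,3),rel(*lev(q))[0])
```

```text
t 5.2 err mm [6.3 1.3 4.1] rot deg [-0.73 -0.28 -0.25] F [ 7.8  4.9 13.4] q [ 0.72  0.72 -0.36  2.01 -0.14  0.19  0.97] open 0.262 ff 6.1
0.689 [0.0, -0.022, -0.004]
0.742 [0.0, -0.043, -0.007]
0.795 [0.0, -0.065, -0.009]
0.848 [0.0, -0.087, -0.01]
0.901 [0.0, -0.11, -0.009]
0.954 [0.0, -0.132, -0.007]
1.007 [0.0, -0.153, -0.004]
1.06 [0.0, -0.175, -0.0]
```

Emit:
send_rows:
  targets:
    - [[0,-0.022,-0.01],[0,0,0]]
    - [[0,-0.043,-0.016],[0,0,0]]
    - [[0,-0.065,-0.02],[0,0,0]]
    - [[0,-0.087,-0.02],[0,0,0]]
    - [[0,-0.11,-0.02],[0,0,0]]
    - [[0,-0.132,-0.02],[0,0,0]]
    - [[0,-0.153,-0.016],[0,0,0]]
    - [[0,-0.175,-0.01],[0,0,0]]
    - [[0,-0.185,-0.01],[0,0,0]]
    - [[0,-0.185,-0.01],[0,0,0]]
    - [[0,-0.185,-0.01],[0,0,0]]

```text
clock: 6.58
tool_pos: [0.4817, -0.2592, 0.1399]
eef_rot: [0.558, 0.81, 0.146, 0.106]
contact_force: [10.3, 6.3, 13.3]
opening: 0.262
finger_force: 8.3
```

```bash
cat >> pl.py <<'E'
def barq():
    s=get_state(); r=R.from_quat(s["eef_rot"]); g=s["tool_pos"]+r.apply([0,s["opening"]*.044-.009,-.019])
    d=R.from_euler("z",-PUMP[2]).apply(g-np.array([PUMP[0],PUMP[1],.046])); print("bar",(d*1e3).round(1),"rad",round(1e3*np.hypot(d[0],d[2]),1),"q",round(.5-np.arctan2(d[0],d[2]),3))
E
python3 - <<'E'
from pl import *
app([0,-.185,-.01],[0,0,0]); chk(); barq()
b=snapshot("top");crop(b,310,130,100,110,5,"l2.png")
E
```

```text
t 6.58 err mm [8.3 1.4 4.1] rot deg [-0.84 -0.36 -0.38] F [10.3  6.3 13.3] q [ 0.83  0.74 -0.41  2.1  -0.11  0.11  1.03] open 0.262 ff 8.3
bar [ -59.9 -113.5  112.6] rad 127.5 q 0.989
```

View pics/l2.png

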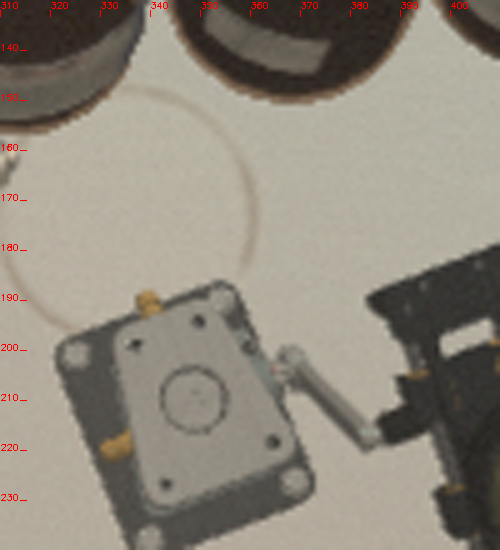

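The top view shows the lever leaning towards the robot, with the arm's top joint at about (384,216) and the piston visible up in the bore. I'll push slightly further to confirm the stop.

Emit:
send_rows:
  targets:
    - [[0,-0.02,0],[0,0,0]]
    - [[0,-0.03,0],[0,0,0]]
    - [[0,-0.03,0],[0,0,0]]
    - [[0,-0.03,0],[0,0,0]]

```text
clock: 7.12
tool_pos: [0.481, -0.2596, 0.1395]
eef_rot: [0.555, 0.811, 0.15, 0.111]
contact_force: [24.4, 13.2, 15.1]
opening: 0.26
finger_force: 15.3
```

Run:
```python
from pl import *
app([0,-.03,0],[0,0,0]); chk(); barq()
t=pickle.load(open("top.pkl","rb"))
for q in(.9,.95,1.): print(proj(t,tf(PUMP,[[.125*np.sin(.5-q),-.068]],.046+.125*np.cos(.5-q))))
for q in np.linspace(1,-.06,37): print(round(q,3),rel(*lev(q))[0])
```

```text
t 7.12 err mm [15.5  3.9  6.8] rot deg [-1.47 -0.52 -0.81] F [24.4 13.2 15.1] q [ 0.85  0.74 -0.42  2.11 -0.11  0.1   1.04] open 0.26 ff 15.3
bar [ -60.9 -113.7  112.1] rad 127.6 q 0.998
[[381.76546262 212.44390457]]
[[382.45328515 214.6178036 ]]
[[383.10341539 216.75288754]]
1.0 [0.0, 0.064, 0.005]
0.971 [0.0, 0.077, 0.004]
0.941 [0.0, 0.089, 0.002]
0.912 [0.0, 0.101, 0.001]
0.882 [0.0, 0.113, 0.001]
0.853 [0.0, 0.126, 0.0]
0.823 [0.0, 0.138, 0.001]
0.794 [0.0, 0.15, 0.001]
0.764 [0.0, 0.162, 0.002]
0.735 [0.0, 0.174, 0.003]
0.706 [0.0, 0.187, 0.005]
0.676 [0.0, 0.199, 0.007]
0.647 [0.0, 0.211, 0.009]
0.617 [0.0, 0.223, 0.012]
0.588 [0.0, 0.235, 0.015]
0.558 [0.0, 0.246, 0.018]
0.529 [0.0, 0.258, 0.022]
0.499 [0.0, 0.27, 0.026]
0.47 [0.0, 0.281, 0.03]
0.441 [0.0, 0.293, 0.035]
0.411 [0.0, 0.304, 0.04]
0.382 [0.0, 0.315, 0.045]
0.352 [0.0, 0.326, 0.051]
0.323 [0.0, 0.336, 0.057]
0.293 [0.0, 0.347, 0.063]
0.264 [0.0, 0.357, 0.07]
0.234 [0.0, 0.367, 0.077]
0.205 [0.0, 0.377, 0.084]
0.176 [0.0, 0.387, 0.092]
0.146 [0.0, 0.396, 0.099]
0.117 [0.0, 0.406, 0.107]
0.087 [0.0, 0.415, 0.116]
0.058 [0.0, 0.423, 0.124]
0.028 [0.0, 0.432, 0.133]
-0.001 [0.0, 0.44, 0.142]
-0.031 [0.0, 0.448, 0.152]
-0.06 [0.0, 0.456, 0.161]
```

The stop is confirmed: the bar stalled at q≈1.0 while the force rose. Next I ease it back at about 0.24 rad/s.

Emit:
send_rows:
  targets:
    - [[0,0.02,0],[0,0,0]]
    - [[0,0.035,0],[0,0,0]]
    - [[0,0.05,0],[0,0,0]]
    - [[0,0.064,0],[0,0,0]]
    - [[0,0.077,0],[0,0,0]]
    - [[0,0.089,0],[0,0,0]]
    - [[0,0.101,0],[0,0,0]]
    - [[0,0.113,0],[0,0,0]]
    - [[0,0.126,0],[0,0,0]]
    - [[0,0.138,0],[0,0,0]]
    - [[0,0.15,0],[0,0,0]]
    - [[0,0.162,0],[0,0,0]]

```text
clock: 8.62
tool_pos: [0.5113, -0.2472, 0.1501]
eef_rot: [0.561, 0.809, 0.144, 0.102]
contact_force: [7.9, 1.6, -2.9]
opening: 0.26
finger_force: 3.4
```

Run:
```python
from pl import *
app([0,.162,0],[0,0,0]); chk(); barq()
for q in np.linspace(.764,-.09,30)[1:]: print(round(q,3),rel(*lev(q))[0])
```

```text
t 8.62 err mm [3.  0.3 0.8] rot deg [-0.33 -0.12 -0.05] F [ 7.9  1.6 -2.9] q [ 0.75  0.72 -0.37  2.04 -0.13  0.17  0.99] open 0.26 ff 3.4
bar [ -27.8 -112.8  122.8] rad 125.9 q 0.723
0.735 [0.0, 0.013, 0.003]
0.705 [0.0, 0.025, 0.005]
0.676 [0.0, 0.037, 0.007]
0.646 [0.0, 0.049, 0.009]
0.617 [0.0, 0.061, 0.012]
0.587 [0.0, 0.073, 0.015]
0.558 [0.0, 0.085, 0.018]
0.528 [0.0, 0.096, 0.022]
0.499 [0.0, 0.108, 0.026]
0.47 [0.0, 0.119, 0.03]
0.44 [0.0, 0.131, 0.035]
0.411 [0.0, 0.142, 0.04]
0.381 [0.0, 0.153, 0.045]
0.352 [0.0, 0.164, 0.051]
0.322 [0.0, 0.175, 0.057]
0.293 [0.0, 0.185, 0.063]
0.263 [0.0, 0.195, 0.07]
0.234 [0.0, 0.205, 0.077]
0.204 [0.0, 0.215, 0.084]
0.175 [0.0, 0.225, 0.092]
0.146 [0.0, 0.235, 0.099]
0.116 [0.0, 0.244, 0.108]
0.087 [0.0, 0.253, 0.116]
0.057 [0.0, 0.262, 0.125]
0.028 [0.0, 0.27, 0.133]
-0.002 [0.0, 0.278, 0.142]
-0.031 [0.0, 0.286, 0.152]
-0.061 [0.0, 0.294, 0.161]
-0.09 [0.0, 0.301, 0.171]
```

Emit:
send_rows:
  targets:
    - [[0,0.013,0.003],[0,0,0]]
    - [[0,0.025,0.005],[0,0,0]]
    - [[0,0.037,0.007],[0,0,0]]
    - [[0,0.049,0.009],[0,0,0]]
    - [[0,0.061,0.012],[0,0,0]]
    - [[0,0.073,0.015],[0,0,0]]
    - [[0,0.085,0.018],[0,0,0]]
    - [[0,0.096,0.022],[0,0,0]]
    - [[0,0.108,0.026],[0,0,0]]
    - [[0,0.119,0.03],[0,0,0]]
    - [[0,0.131,0.035],[0,0,0]]
    - [[0,0.142,0.04],[0,0,0]]

```text
clock: 10.12
tool_pos: [0.5506, -0.2313, 0.1527]
eef_rot: [0.561, 0.809, 0.144, 0.1]
contact_force: [4.0, 0.6, -1.7]
opening: 0.262
finger_force: 2.1
```

Emit:
send_rows:
  targets:
    - [[0,0.011,0.005],[0,0,0]]
    - [[0,0.022,0.011],[0,0,0]]
    - [[0,0.033,0.017],[0,0,0]]
    - [[0,0.043,0.023],[0,0,0]]
    - [[0,0.053,0.03],[0,0,0]]
    - [[0,0.063,0.037],[0,0,0]]
    - [[0,0.073,0.044],[0,0,0]]
    - [[0,0.083,0.052],[0,0,0]]
    - [[0,0.093,0.059],[0,0,0]]
    - [[0,0.102,0.068],[0,0,0]]
    - [[0,0.111,0.076],[0,0,0]]
    - [[0,0.12,0.085],[0,0,0]]

```text
clock: 11.62
tool_pos: [0.5896, -0.2162, 0.1405]
eef_rot: [0.561, 0.809, 0.143, 0.099]
contact_force: [2.3, 1.0, -0.7]
opening: 0.263
finger_force: 1.1
```

Emit:
send_rows:
  targets:
    - [[0,0.008,0.008],[0,0,0]]
    - [[0,0.016,0.017],[0,0,0]]
    - [[0,0.02,0.02],[0,0,0]]
    - [[0,0.024,0.023],[0,0,0]]
    - [[0,0.028,0.023],[0,0,0]]
    - [[0,0.028,0.023],[0,0,0]]

```text
clock: 12.38
tool_pos: [0.5992, -0.2128, 0.1372]
eef_rot: [0.561, 0.809, 0.143, 0.099]
contact_force: [-0.2, -0.2, -0.4]
opening: 0.258
finger_force: 0.0
```

Run:
```python
from pl import *
app([0,.142,.04],[0,0,0]);app([0,.12,.085],[0,0,0]);app([0,.028,.023],[0,0,0]); chk(); barq()
print(rel(*lev(0)),rel(*lev(-.03)))
```

```text
t 12.38 err mm [ 0.2  0.7 -0.3] rot deg [-0.06  0.06  0.03] F [-0.2 -0.2 -0.4] q [ 0.55  0.78 -0.28  1.88 -0.16  0.24  0.89] open 0.258 ff 0.0
bar [  66.6 -111.5  109.8] rad 128.4 q -0.045
([0.0, -0.012, -0.006], [-0.0002, 0.0002, 0.0001]) ([0.0, -0.004, 0.003], [-0.0002, 0.0002, 0.0001])
```

The lever is home and unloaded. I back off along the tool axis and then go over the cover.

Emit:
send_rows:
  targets:
    - [[0,-0.012,-0.006],[0,0,0]]
    - [[0,-0.012,-0.006],[0,0,0]]
    - [[0,-0.012,-0.15],[0,0,0]]
    - [[0,-0.012,-0.3],[0,0,0]]
    - [[0,-0.012,-0.3],[0,0,0]]
    - [[0,-0.012,-0.45],[0,0,0]]
    - [[0,-0.012,-0.45],[0,0,0]]
  fingers: 0.32

```text
clock: 13.25
tool_pos: [0.5533, -0.2314, 0.2645]
eef_rot: [0.561, 0.809, 0.143, 0.101]
contact_force: [0.1, -0.3, -0.1]
opening: 0.32
finger_force: 0.0
```

Run:
```python
from pl import *
app([0,-.012,-.45],[0,0,0]); chk()
Q=ori(COV[2],0)
print(load()[0],rel(np.array([COV[0],COV[1]-.05,.2]),Q))
b=snapshot("top"); pickle.dump(b,open("top2.pkl","wb")); crop(b,235,140,160,110,5,"l3.png")
```

```text
t 13.25 err mm [ 0.8 -0.6  1.5] rot deg [-0.2  -0.13  0.04] F [ 0.1 -0.3 -0.1] q [ 0.65  0.56 -0.3   1.86 -0.17  0.49  0.91] open 0.32 ff 0.0
[ 0.55254362 -0.23079466  0.26301342] ([0.943, 0.065, 0.247], [0.1103, 0.0172, -0.0963])
```

View pics/l3.png

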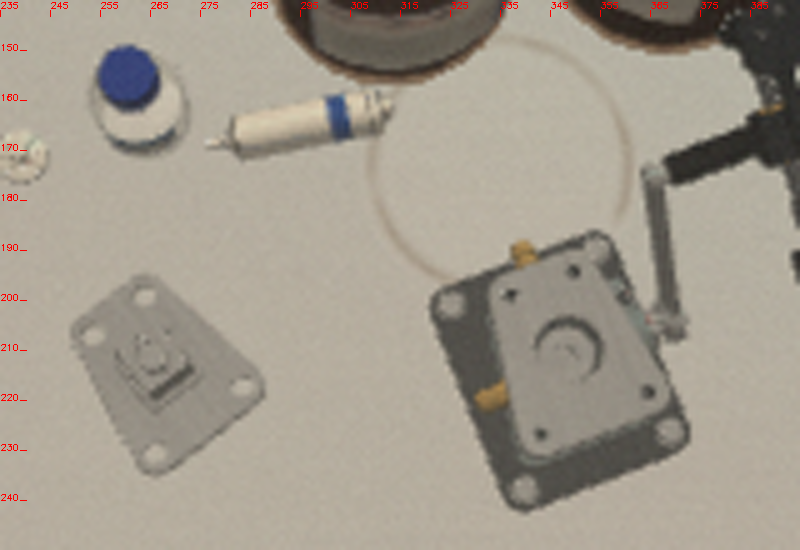

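The lever is back home (arm top at about (366,175), as at the start) and the cover has not moved. Next I go over the cover.

Emit:
send_rows:
  targets:
    - [[0.943,0.065,0.1],[0.11,0.017,-0.096]]
    - [[0.943,0.065,0.1],[0.11,0.017,-0.096]]
    - [[0.943,0.065,0.1],[0.11,0.017,-0.096]]
    - [[0.943,0.065,0.247],[0.11,0.017,-0.096]]
    - [[0.943,0.065,0.247],[0.11,0.017,-0.096]]
    - [[0.943,0.065,0.247],[0.11,0.017,-0.096]]
    - [[0.943,0.065,0.247],[0.11,0.017,-0.096]]
  fingers: 0.75

```text
clock: 14.18
tool_pos: [0.494, 0.0496, 0.199]
eef_rot: [0.438, 0.899, 0.0, -0.0]
contact_force: [0.4, 0.6, -0.6]
opening: 0.75
finger_force: 0.0
```

Run:
```python
from pl import *
app([.943,.065,.247],[.11,.017,-.096]); chk()
Q=ori(COV[2],0)
print(rel(np.array([COV[0],COV[1],.09]),Q),rel(np.array([COV[0],COV[1],.014]),Q))
```

```text
t 14.18 err mm [-0.2  0.2 -0.9] rot deg [ 0.03  0.08 -0.01] F [ 0.4  0.6 -0.6] q [-0.14  0.58 -0.08  1.99  0.08  0.57  0.39] open 0.75 ff 0.0
([0.132, 0.102, 0.366], [0.0003, 0.0002, -0.0003]) ([0.132, 0.102, 0.62], [0.0003, 0.0002, -0.0003])
```

Emit:
send_rows:
  targets:
    - [[0.132,0.102,0.2],[0,0,0]]
    - [[0.132,0.102,0.366],[0,0,0]]
    - [[0.132,0.102,0.366],[0,0,0]]
    - [[0.132,0.102,0.46],[0,0,0]]
    - [[0.132,0.102,0.54],[0,0,0]]
    - [[0.132,0.102,0.6],[0,0,0]]
    - [[0.132,0.102,0.62],[0,0,0]]
    - [[0.132,0.102,0.62],[0,0,0]]
    - [[0.132,0.102,0.62],[0,0,0]]

```text
clock: 15.3
tool_pos: [0.495, 0.1004, 0.0149]
eef_rot: [0.438, 0.899, 0.002, 0.001]
contact_force: [0.3, 0.3, 0.4]
opening: 0.748
finger_force: 0.0
```

Run:
```python
from pl import *
app([.132,.102,.62],[0,0,0]); chk(); print(get_state()["tool_pos"])
```

```text
t 15.3 err mm [0.8 0.9 1. ] rot deg [-0.15  0.02  0.02] F [0.3 0.3 0.4] q [-0.28  0.93 -0.02  2.06  0.1   0.14  0.27] open 0.748 ff 0.0
[0.49498043 0.10035921 0.01489089]
```

Now I close on the block.

Emit:
send_rows:
  targets:
    - [[0,0,0],[0,0,0]]
    - [[0,0,0],[0,0,0]]
    - [[0,0,0],[0,0,0]]
    - [[0,0,0],[0,0,0]]
    - [[0,0,0],[0,0,0]]
    - [[0,0,0],[0,0,0]]
  fingers: 0.1
  newtons: 40

```text
clock: 16.05
tool_pos: [0.4949, 0.1008, 0.0141]
eef_rot: [0.438, 0.899, 0.002, 0.001]
contact_force: [2.3, 0.7, -0.6]
opening: 0.342
finger_force: 40.0
```

Emit:
send_rows:
  targets:
    - [[0,0,-0.05],[0,0,0]]
    - [[0,0,-0.1],[0,0,0]]
    - [[0,0,-0.2],[0,0,0]]
    - [[0,0,-0.3],[0,0,0]]
    - [[0,0,-0.4],[0,0,0]]
    - [[0,0,-0.48],[0,0,0]]
    - [[0,0,-0.48],[0,0,0]]
    - [[0,0,-0.48],[0,0,0]]

```text
clock: 17.05
tool_pos: [0.4934, 0.0998, 0.1577]
eef_rot: [0.438, 0.899, 0.001, -0.0]
contact_force: [0.3, -0.1, -4.1]
opening: 0.337
finger_force: 40.0
```

Run:
```python
from pl import *
app([0,0,-.48],[0,0,0]); chk(); print(get_state()["tool_pos"])
Q=ori(PUMP[2],0)
print(rel(np.array([PUMP[0],PUMP[1],.158]),Q))
```

```text
t 17.05 err mm [-0.6  0.4 -0.2] rot deg [-0.02  0.07  0.01] F [ 0.3 -0.1 -4.1] q [-0.25  0.66 -0.06  2.01  0.08  0.47  0.29] open 0.337 ff 40.0
[0.49339921 0.09982215 0.15771301]
([-0.611, -0.478, -0.0], [0.0003, 0.0001, 0.097])
```

Emit:
send_rows:
  targets:
    - [[-0.15,-0.12,0],[0,0,0.03]]
    - [[-0.3,-0.24,0],[0,0,0.06]]
    - [[-0.42,-0.34,0],[0,0,0.08]]
    - [[-0.52,-0.41,0],[0,0,0.097]]
    - [[-0.58,-0.45,0],[0,0,0.097]]
    - [[-0.611,-0.478,0],[0,0,0.097]]
    - [[-0.611,-0.478,0],[0,0,0.097]]
    - [[-0.611,-0.478,0],[0,0,0.097]]

```text
clock: 18.05
tool_pos: [0.4939, -0.131, 0.1573]
eef_rot: [0.569, 0.822, 0.001, -0.0]
contact_force: [-0.2, 0.1, -2.7]
opening: 0.335
finger_force: 40.0
```

Run:
```python
from pl import *
app([-.611,-.478,0],[0,0,.097]); chk(); print(get_state()["tool_pos"])
Q=ori(PUMP[2],0)
print(rel(np.array([PUMP[0],PUMP[1],.106]),Q))
a=snapshot("side");b=snapshot("top"); pickle.dump((a,b),open("p3.pkl","wb"))
g=cv2.resize(a["img"][170:270,300:400],None,fx=4,fy=4,interpolation=2);h=cv2.resize(b["img"][160:260,305:405],None,fx=4,fy=4,interpolation=2)
cv2.imwrite("pics/f1.png",np.hstack([g,h]))
```

```text
t 18.05 err mm [ 0.   2.3 -0.6] rot deg [-0.05  0.16 -0.11] F [-0.2  0.1 -2.7] q [ 0.2   0.67 -0.05  1.99  0.06  0.48  0.47] open 0.335 ff 40.0
[ 0.49386594 -0.13099002  0.15730218]
([0.0, -0.001, 0.173], [0.0003, 0.0001, 0.0])
```

View pics/f1.png

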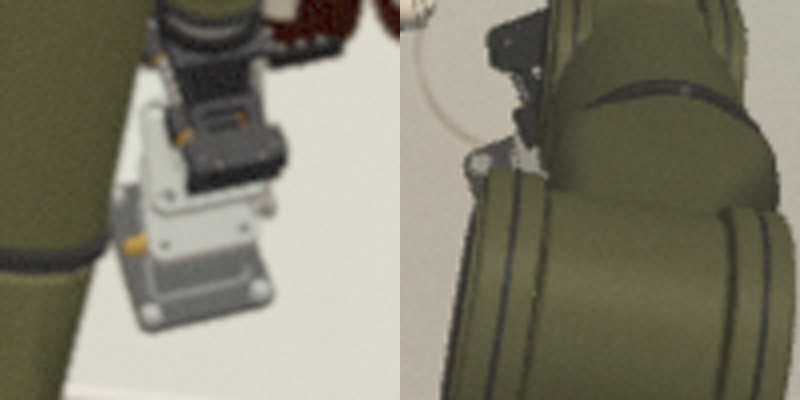

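The side view shows the plate over the pump the right way round, wide end towards the robot. The top view is blocked by the arm. I'll lower it and check in the side view.

Emit:
send_rows:
  targets:
    - [[0,-0.001,0.03],[0,0,0]]
    - [[0,-0.001,0.07],[0,0,0]]
    - [[0,-0.001,0.11],[0,0,0]]
    - [[0,-0.001,0.14],[0,0,0]]
    - [[0,-0.001,0.16],[0,0,0]]
    - [[0,-0.001,0.17],[0,0,0]]
    - [[0,-0.001,0.173],[0,0,0]]
    - [[0,-0.001,0.173],[0,0,0]]
    - [[0,-0.001,0.173],[0,0,0]]
    - [[0,-0.001,0.173],[0,0,0]]

```text
clock: 19.4
tool_pos: [0.4939, -0.1326, 0.1059]
eef_rot: [0.57, 0.822, 0.001, 0.0]
contact_force: [-0.1, -0.1, -3.1]
opening: 0.334
finger_force: 40.0
```

Run:
```python
from pl import *
app([0,-.001,.173],[0,0,0]); chk(); print(get_state()["tool_pos"])
a=snapshot("side"); pickle.dump(a,open("p4.pkl","wb")); crop(a,325,190,55,70,8,"f2.png")
print("cov pred",proj(a,tf(PUMP,H,.099)).round(1).tolist()); print("pump",proj(a,tf(PUMP,H,.082)).round(1).tolist())
```

```text
t 19.4 err mm [ 0.3  0.7 -0.1] rot deg [-0.09  0.07  0.01] F [-0.1 -0.1 -3.1] q [ 0.2   0.76 -0.04  2.02  0.07  0.36  0.46] open 0.334 ff 40.0
[ 0.49394588 -0.13261835  0.10590848]
cov pred [[341.0, 228.3], [361.1, 224.0], [338.4, 206.9], [349.9, 204.5]]
pump [[340.8, 231.1], [360.6, 226.9], [338.2, 209.9], [349.6, 207.5]]
```

View pics/f2.png

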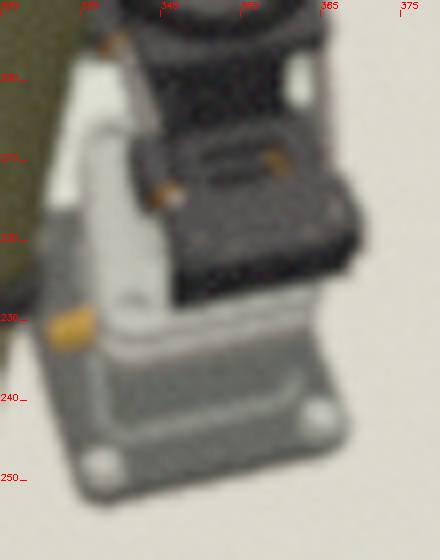

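Hole0 has little contrast at this height. I'll lift 5 cm, where the hole shows dark, and average several shots for a precise check.

Emit:
send_rows:
  targets:
    - [[0,0,-0.04],[0,0,0]]
    - [[0,0,-0.1],[0,0,0]]
    - [[0,0,-0.15],[0,0,0]]
    - [[0,0,-0.17],[0,0,0]]
    - [[0,0,-0.17],[0,0,0]]
    - [[0,0,-0.17],[0,0,0]]
    - [[0,0,-0.17],[0,0,0]]
    - [[0,0,-0.17],[0,0,0]]

```text
clock: 20.45
tool_pos: [0.4935, -0.1326, 0.1564]
eef_rot: [0.57, 0.822, 0.001, -0.0]
contact_force: [0.2, -0.0, -2.5]
opening: 0.335
finger_force: 40.0
```

Run:
```python
from pl import *
app([0,0,-.17],[0,0,0]); chk(); st=get_state(); print(st["tool_pos"])
sh=[snapshot("side") for _ in range(12)]; a=sh[0]; im=np.mean([s["img"].astype(float) for s in sh],0); a["img"]=np.clip(im,0,255).astype(np.uint8); pickle.dump((a,im,st["tool_pos"]),open("p5.pkl","wb"))
z=st["tool_pos"][2]-.014
P=[st["tool_pos"][0],st["tool_pos"][1],PUMP[2]]
print("cov pred top rim",proj(a,tf(P,H,z+.007)).round(2).tolist()); print("pump pred",proj(a,tf(PUMP,H,.082)).round(2).tolist())
g=cv2.resize(a["img"][205:240,330:370],None,fx=16,fy=16,interpolation=2)
g=cv2.normalize(g,None,0,255,cv2.NORM_MINMAX)
for i in range(0,40,5): cv2.putText(g,str(330+i),(i*16+8,8),0,.35,(0,0,255)); cv2.line(g,(i*16+8,10),(i*16+8,16),(0,0,255))
for i in range(5,35,5): cv2.putText(g,str(205+i),(0,i*16+12),0,.35,(0,0,255)); cv2.line(g,(28,i*16+8),(34,i*16+8),(0,0,255))
cv2.imwrite("pics/f3.png",g)
```

```text
t 20.45 err mm [-0.   0.8 -0.6] rot deg [-0.03  0.1  -0.  ] F [ 0.2 -0.  -2.5] q [ 0.2   0.67 -0.05  1.99  0.06  0.48  0.47] open 0.335 ff 40.0
[ 0.49354199 -0.13260196  0.15636016]
cov pred top rim [[341.47, 219.43], [362.31, 215.07], [338.75, 197.6], [350.71, 195.2]]
pump pred [[340.75, 231.15], [360.62, 226.89], [338.18, 209.87], [349.61, 207.53]]
```

View pics/f3.png

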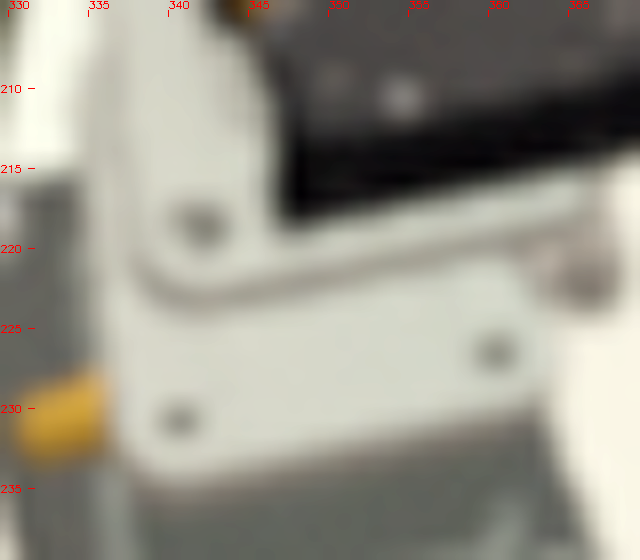

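The last view shows plate hole0 at (342.0,218.4) and pump holes 0 and 1 at (340.7,230.7) and (360.5,226.5). The plate hole's dark part is its shaded far wall, so I'll check against the plate and flange edges numerically instead.

Run:
```python
from h import *
a,im,tp=pickle.load(open("p5.pkl","rb")); g=im.mean(2)
for c in(345,348,351,354,357): print(c,"rows216-238",g[216:239,c].round().astype(int).tolist())
for r in(212,214,216,218,220,222,224,226,228,230): print(r,"cols332-346",g[r,332:347].round().astype(int).tolist())
p=[.4937,-.1333,.3584]
for z in(.082,.142,.150): print(z,proj(a,tf(p,[[-.051,.02],[-.051,0],[-.051,-.02],[-.03,.045],[0,.04]],z)).round(2).tolist())
```

```text
345 rows216-238 [179, 179, 181, 182, 187, 185, 164, 148, 170, 188, 190, 189, 189, 188, 189, 188, 187, 172, 144, 118, 106, 102, 100]
348 rows216-238 [33, 37, 63, 123, 166, 169, 149, 157, 180, 188, 189, 189, 189, 189, 188, 188, 180, 155, 125, 110, 103, 102, 102]
351 rows216-238 [44, 49, 101, 163, 178, 159, 152, 175, 187, 188, 188, 188, 188, 188, 189, 185, 164, 133, 114, 105, 101, 100, 100]
354 rows216-238 [36, 76, 141, 174, 165, 149, 169, 186, 188, 188, 188, 188, 188, 188, 187, 172, 144, 119, 105, 101, 100, 101, 100]
357 rows216-238 [55, 118, 167, 171, 152, 156, 176, 185, 187, 187, 187, 188, 188, 188, 179, 154, 123, 107, 101, 99, 100, 100, 100]
212 cols332-346 [217, 211, 193, 176, 173, 175, 185, 189, 188, 188, 186, 181, 173, 163, 139]
214 cols332-346 [214, 209, 192, 173, 173, 172, 181, 187, 189, 189, 187, 187, 186, 182, 154]
216 cols332-346 [136, 125, 130, 157, 176, 175, 179, 187, 189, 187, 186, 186, 186, 179, 146]
218 cols332-346 [103, 100, 112, 148, 174, 175, 174, 179, 168, 149, 137, 145, 169, 181, 158]
220 cols332-346 [103, 105, 122, 150, 172, 175, 170, 176, 180, 170, 155, 160, 179, 187, 183]
222 cols332-346 [102, 105, 120, 141, 166, 178, 165, 152, 160, 170, 174, 174, 171, 164, 159]
224 cols332-346 [101, 105, 116, 139, 169, 188, 186, 178, 167, 161, 159, 162, 167, 170, 174]
226 cols332-346 [101, 102, 111, 129, 159, 181, 188, 189, 188, 188, 187, 188, 189, 190, 190]
228 cols332-346 [106, 108, 116, 137, 161, 178, 189, 190, 189, 189, 188, 188, 188, 189, 189]
230 cols332-346 [132, 136, 137, 140, 149, 170, 187, 183, 167, 160, 173, 185, 188, 189, 190]
0.082 [[345.65, 233.89], [351.91, 232.54], [358.14, 231.19], [336.0, 229.84], [335.06, 221.51]]
0.142 [[346.73, 223.56], [353.26, 222.18], [359.75, 220.81], [336.65, 219.41], [335.65, 210.88]]
0.15 [[346.88, 222.12], [353.44, 220.73], [359.98, 219.35], [336.74, 217.95], [335.74, 209.39]]
```

Edges and hole agree that the plate sits about 1.2 mm to the right of centre and about 1.3 mm towards the robot. I correct that and lower to a 10 mm gap.

Emit:
send_rows:
  targets:
    - [[0.004,0.004,0.03],[0,0,0]]
    - [[0.004,0.004,0.07],[0,0,0]]
    - [[0.004,0.004,0.11],[0,0,0]]
    - [[0.004,0.004,0.14],[0,0,0]]
    - [[0.004,0.004,0.16],[0,0,0]]
    - [[0.004,0.004,0.17],[0,0,0]]
    - [[0.004,0.004,0.17],[0,0,0]]
    - [[0.004,0.004,0.17],[0,0,0]]
    - [[0.004,0.004,0.17],[0,0,0]]
    - [[0.004,0.004,0.17],[0,0,0]]
    - [[0.004,0.004,0.17],[0,0,0]]
    - [[0.004,0.004,0.17],[0,0,0]]

```text
clock: 22.55
tool_pos: [0.4945, -0.131, 0.1057]
eef_rot: [0.57, 0.822, 0.001, 0.0]
contact_force: [-1.3, -0.1, -4.4]
opening: 0.338
finger_force: 40.0
```

Run:
```python
from pl import *
app([.004,.004,.17],[0,0,0]); chk(); s=get_state(); print(s["tool_pos"]); e=s["tool_pos"]-np.array([PUMP[0],PUMP[1],.106]); print("TCP in pump frame mm",(R.from_euler("z",-PUMP[2]).apply(e)*1e3).round(1),"rot",np.degrees((ori(PUMP[2],0).inv()*R.from_quat(s["eef_rot"])).as_rotvec()).round(2))
im=np.mean([snapshot("side")["img"].astype(float).mean(2) for _ in range(12)],0)
for c in(345,348): print(c,"rows224-240",im[224:241,c].round().astype(int).tolist())
for r in(222,224,225,226,227,228): print(r,"cols333-347",im[r,333:348].round().astype(int).tolist())
a=pickle.load(open("side.pkl","rb"))
print(proj(a,tf(PUMP,[[-.051,.02],[-.051,.013],H[0]],.096)).round(2).tolist(),proj(a,tf(PUMP,[[-.051,.02],[-.051,.013],H[0]],.1)).round(2).tolist())
```

```text
t 22.55 err mm [ 0.2  0.8 -0.2] rot deg [-0.07  0.08  0.  ] F [-1.3 -0.1 -4.4] q [ 0.19  0.76 -0.04  2.02  0.07  0.36  0.46] open 0.338 ff 40.0
[ 0.49454134 -0.13103244  0.10574262]
TCP in pump frame mm [ 1.6  1.8 -0.3] rot [-0.13  0.06 -0.  ]
345 rows224-240 [124, 113, 106, 116, 148, 173, 171, 152, 160, 164, 143, 118, 106, 101, 100, 101, 99]
348 rows224-240 [41, 36, 39, 61, 118, 156, 154, 155, 165, 152, 126, 109, 104, 102, 100, 99, 101]
222 cols333-347 [105, 119, 134, 159, 182, 188, 189, 187, 186, 184, 177, 161, 121, 70, 65]
224 cols333-347 [104, 116, 132, 155, 178, 187, 190, 189, 188, 188, 186, 168, 124, 64, 41]
225 cols333-347 [102, 113, 130, 153, 176, 187, 188, 185, 184, 186, 184, 164, 113, 56, 36]
226 cols333-347 [102, 109, 126, 150, 174, 185, 181, 169, 164, 170, 178, 160, 106, 51, 34]
227 cols333-347 [101, 109, 127, 149, 170, 181, 173, 160, 153, 159, 171, 163, 116, 60, 49]
228 cols333-347 [108, 116, 133, 150, 165, 178, 178, 175, 173, 172, 177, 175, 148, 107, 106]
[[345.9, 231.56], [348.11, 231.08], [340.95, 228.8]] [[345.97, 230.88], [348.19, 230.41], [341.0, 228.12]]
```

Plate hole0 is now at (341.0,226.8), where alignment predicts it. The front edge matches too, with a gap of about 10 mm. I'm handing it in.

```bash
python3 -c "
from plant import *
print(finish_job())"
```

```text
the job is handed in; nothing more can be done
None
```

I pulled the lever to its stop and eased it back home at about 0.24 rad/s, and the arm is now holding the cover level over the pump, the right way round, about 1 cm above the face; by my camera check the holes line up to within about 1 mm. I handed the job in at about 23 s and got no verdict back.

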